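# Power up the printer in the right order

## Task

Power up the 3D printer at its bench control box: with the fingertips, lightly press the blue fan key, then the yellow heater key, then the green drive key, each fully down so that it stays down, and never start one before the key ahead of it is down. Do not press the red stop button, leave the standing test piece, spool, tub and screwdriver as they are, and finish with the hand clear.

Things in the scene. Friction and masses are not known exactly. Their poses are not given: they have to be found in the camera images.
- pod: grey metal control box, 210 x 190 x 50 mm, fixed to the bench with a flat top deck 50 mm above the table. Origin at the centre of its underside, x to its rear, z up. Four key units (blue, yellow, green, red) stand on a black panel on the deck at the corners of an 80 mm square centred 15 mm in front of the box's centre (to its -x); which colour has which corner varies.
- blue_unit: blue key unit, fixed on the control box: aluminium collar 44 mm across, 10 mm high, with the blue key in it. Origin at the centre of the collar's underside, on the box's deck (50 mm above the table); z up.
- blue_top (a point): centre of the top face of the round blue fan key, 32 mm across; its top is 28 mm above the deck when up and 18 mm when fully down (still 8 mm above the collar); the point moves with the key.
- blue_key (a joint): how far the blue key is pushed down, m: 0 up, 0.010 fully down. It slides straight down against about 2.5 N of friction, stays wherever it is left, and nothing brings it up again. At 10 mm it meets a soft sprung stop: beyond about 4.5 N the whole key gives up to 6 mm more (9 N at the end of that, then hard) and springs back by the same amount when let go; this joint value does not count that.
- yellow_unit: yellow key unit, fixed on the control box: aluminium collar 44 mm across, 10 mm high, with the yellow key in it. Origin at the centre of the collar's underside, on the box's deck (50 mm above the table); z up.
- yellow_top (a point): centre of the top face of the round yellow heater key, 32 mm across; its top is 28 mm above the deck when up and 18 mm when fully down (still 8 mm above the collar); the point moves with the key.
- yellow_key (a joint): how far the yellow key is pushed down, m: 0 up, 0.010 fully down. It slides straight down against about 2.5 N of friction, stays wherever it is left, and nothing brings it up again. At 10 mm it meets a soft sprung stop: beyond about 4.5 N the whole key gives up to 6 mm more (9 N at the end of that, then hard) and springs back by the same amount when let go; this joint value does not count that.
- green_unit: green key unit, fixed on the control box: aluminium collar 44 mm across, 10 mm high, with the green key in it. Origin at the centre of the collar's underside, on the box's deck (50 mm above the table); z up.
- green_top (a point): centre of the top face of the round green drive key, 32 mm across; its top is 28 mm above the deck when up and 18 mm when fully down (still 8 mm above the collar); the point moves with the key.
- green_key (a joint): how far the green key is pushed down, m: 0 up, 0.010 fully down. It slides straight down against about 2.5 N of friction, stays wherever it is left, and nothing brings it up again. At 10 mm it meets a soft sprung stop: beyond about 4.5 N the whole key gives up to 6 mm more (9 N at the end of that, then hard) and springs back by the same amount when let go; this joint value does not count that.
- red_unit: red key unit, fixed on the control box: aluminium collar 44 mm across, 10 mm high, with the red key in it. Origin at the centre of the collar's underside, on the box's deck (50 mm above the table); z up.
- red_top (a point): centre of the top face of the round red mushroom stop button, head 42 mm across, top 26 mm above the deck; the point moves with the key.
- red_key (a joint): how far the red stop button is pushed down, m: 0 up, 0.006 fully down; sprung, about 1.5 N starts it, 4.5 N bottoms it.
- tower_mid (a point): loose bystander: small orange 3D-printed test piece, 24 x 24 x 40 mm, standing on the rear ledge of the deck; point half-way up it, z up.
- spool_mid (a point): loose bystander: white spool with a dark hub, 100 mm across, 46 mm high, lying flat on the bench to the box's left; point at its centre.
- tub_mid (a point): loose bystander: grey open parts tub, 64 mm across, 45 mm high, beyond the box; point at its centre.
- driver_grip (a point): loose bystander: black-handled screwdriver 160 mm long lying on the bench to the box's right; point in the middle of its handle.

How it is judged:
By the outcome, as a careful person would: the job done as asked, in the order asked, and still so for the second after the job is handed in, with the robot touching nothing.
It also fails if it takes over 42 s, if anything falls off the work surface, if the arm or the gripper's body presses on something with over 40 N, if the wrist force passes 120 N, or if a joint passes its speed limit or range.

## Robot

A 7-joint arm with a two-finger parallel gripper is mounted at the origin on the work surface. World frame = base frame: x ahead of the robot, y to its left, z up, the work surface at z = 0. Lengths are in mm, angles in degrees, forces in N, time in s.
With the tool pointing down it reaches from about 350 to 900 mm from the base axis. Payload 19.9 kg.
Tool frame: the origin (TCP) lies at the centre of the arm's flange, where the gripper is bolted on; the fingertips stand 173 mm ahead of it and the grasp point (between the pads) lies 155 mm ahead of it; x points along the fingers, y is the direction in which the jaws open and shut, and the axes are right-handed (so a half turn about x gives the same grasp; the last joint's range is limited). The gripper opens to 85 mm and grips with 20 to 120 N. Pads are 22 mm wide; open, the fingers measure 114 mm over their backs; the gripper's body (76 mm by 85 mm) begins 54 mm behind the grasp point. The pads swing forward as they close: fully open they stand 13 mm farther back than shut.
Start: joints at [73.997, 23.915, -0.59, 92.452, 0.269, 63.638, -3.037], TCP at [147.234, -607.405, 404.66] pointing down, gripper open.
Joint ranges: [-161.28, 161.28], [-22.2, 115.67], [-73.04, 71.86], [3.21, 147.25], [-68.34, 248.33], [10.77, 114.83], [-161.83, 161.83]. Speed limits (degrees/s): [108.29, 108.29, 136.94, 136.94, 172.46, 172.46, 172.46].

## Interface

Orientations are given as [roll, pitch, yaw] about the fixed x, y, z axes, in that order (R = Rz(yaw) Ry(pitch) Rx(roll)).
In Python, from rig import arm gives the robot as it stands.
- The arm moves only by the tool servo_tool, never from a script. Its argument "rows" is a list that holds one entry, the list of rows, each a list of 7 numbers: the turn, a rotation vector about the tool's x, y, z in degrees, then the shift along the tool's x, y, z in m, then the closure in counts, from 0 (fully open) to 255 (shut). A call has 1 to 8 rows; each row shifts and turns the commanded pose from where the row before left it, along the tool's axes as they then stand; what a row does not reach is not made up. A row lasts 1/8 s, in which the tool goes at most 62.5 mm and 10.7 degrees, less where a joint would pass 70% of its speed; a pose out of reach is approached as far as the arm can. A call with a gripper value outside its range is refused whole. The fingers move at their own pace and stop on an object; "newtons" is the grip in N (left out, the last holds). Time passes only in rows, so rows that do not move let the fingers close. It gives the time, the measured TCP pose, the force and the opening at its end, in the units of the state.
- arm.observe(): the state, without advancing time (a new reading comes with each control period).
- arm.capture(name): name is "scene" or "top"; returns the picture (384x512x3 uint8, blue, green, red); there is no depth.
- arm.camera_info(name): a dict with "fx", "fy", "cx", "cy" (pixels), "world_to_cam" (4x4, takes a point from world to camera coordinates). Camera axes: x right, y down, z forward; pixel columns grow to the right and rows downward; lengths in mm; the calibration is good to about 2 mm. A picture is of the moment at which its call begins. camera_info takes no time and is no camera call.
- arm.sign_off(): hands the job in, once; it reports no verdict.
Trained networks look in the newest picture that a camera, given by its name, has taken for a name from the list of things; names that differ only in an ending like _2 or _b are one class to them, and where a whole thing is asked for, a point or a joint stands for the part that bears it (a point fixed in the world has none). Each returns a list of dicts, best first, with "score" (0 to 1); they miss things now and then, are a little off and sometimes report something else, mostly with a low value. They report only what shows in the picture. A call takes as long as a camera call.
- arm.find_in(thing, camera): "box" ([left, top, width, height] in pixels, round what is visible of it).
- arm.masks_of(thing, camera): "mask" (384x512 bool, what is visible of it) and "box" ([left, top, width, height] in pixels, round what is visible of it).
The state is a dict: "time_s": time; "joints": joint angles; "qd": joint speeds; "joint_efforts": joint torques, N m; "eef_pos": TCP position; "orientation": TCP orientation; "wrist_force": force on the tool from outside, world axes, zero at the start; "wrist_torque": the same for the moment, N m; "width": finger opening in mm.
Only numpy, scipy, OpenCV 4.12 (cv2) and the standard library are available. Lean on these libraries where they do the work, as an engineer would, in place of code of your own. Each camera call takes 0.05 s, during which the arm holds its last target.

## Working session

There is one attempt and no reset: what is moved stays moved. The work goes in short steps, Python scripts to look and compute and a tool call to move; the robot and the scene stay as the last step left them, time stands still between calls to the robot, and variables do not carry over. Pictures are saved under pics/ and viewed, and the job is handed in when it is done.

Besides the shell and the picture viewer there is one more tool, called after "Request:" as name([rows], argument=value, ...), one row to a line, values as JSON. servo_tool: Moves the arm, as the interface text tells. Its arguments: {"type":"object","properties":{"rows":{"type":"array"},"newtons":{"type":"number"}},"required":["rows"]}

```bash
mkdir -p pics; ls
python3 - <<'E'
from rig import arm
import cv2
print(arm.observe())
for c in("scene","top"):
    im=arm.capture(c); cv2.imwrite(f"pics/{c}0.png",im); print(c,arm.camera_info(c))
    for t in("blue_unit","yellow_unit","green_unit","red_unit","blue_top","yellow_top","green_top","red_top"):
        if c=="top":
            r=arm.find_in(t,c); print(t,[(d['box'],round(d['score'],2)) for d in r[:2]])
print(arm.observe()['time_s'])
E
```

```text
pics
{'time_s': 0.0, 'joints': array([73.99735192, 23.95036892, -0.5910248 , 92.48709887,  0.26563748,
       63.63759266, -3.03659603]), 'qd': array([-0.04111939, -0.06115982, -0.03940355,  0.04352886,  0.07135296,
        0.01458837,  0.00904072]), 'joint_efforts': array([-1.36215326e-04, -8.64442849e+01,  6.79430310e-01, -4.34898090e+01,
        1.91921275e-02,  7.55012763e-03, -1.51122658e-04]), 'eef_pos': array([ 147.21307037, -607.27097303,  404.02311787]), 'orientation': array([-88.56498619,  89.92629139, 105.05946869]), 'wrist_force': array([-0.34503642,  0.09012119,  0.43710437]), 'wrist_torque': array([ 0.02579918, -0.00823935, -0.06172283]), 'width': 85.42246118640722}
scene {'fx': 397.1291043952416, 'fy': 397.1291043952416, 'cx': 253.50774247990014, 'cy': 193.71975106035867, 'world_to_cam': array([[-7.79011207e-01,  6.27006666e-01, -2.04433500e-03,
         4.57817030e+02],
       [ 5.21215753e-01,  6.45754260e-01, -5.57974529e-01,
        -3.14398410e+02],
       [-3.48533611e-01, -4.35733951e-01, -8.29855557e-01,
         1.12661450e+03],
       [ 0.00000000e+00,  0.000
[... 237 characters left out ...]
,
         2.96535750e+01],
       [-9.92060760e-01, -2.77540717e-02, -1.22658713e-01,
         6.19797032e+02],
       [ 1.22642674e-01,  2.28584437e-03, -9.92448260e-01,
         1.15399579e+03],
       [ 0.00000000e+00,  0.00000000e+00,  0.00000000e+00,
         1.00000000e+00]])}
blue_unit [([215.4, 193.3, 16.7, 16.0], 0.75)]
yellow_unit [([210.4, 226.5, 16.3, 15.5], 0.78), ([218.3, 195.4, 11.1, 8.2], 0.68)]
green_unit [([182.6, 185.0, 20.1, 20.7], 0.65), ([192.0, 163.0, 18.2, 13.5], 0.48)]
red_unit [([177.9, 216.0, 17.4, 23.0], 0.82)]
blue_top [([217.3, 194.7, 14.0, 11.6], 0.46)]
yellow_top []
green_top [([187.7, 188.6, 12.8, 11.6], 0.62)]
red_top [([209.3, 223.7, 21.1, 22.8], 0.7)]
0.5
```

View pics/scene0.png

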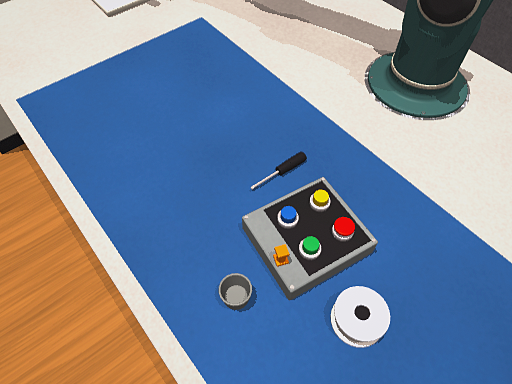

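View pics/top0.png

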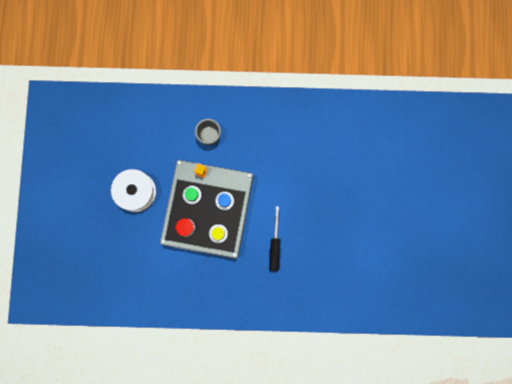

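Run:
```python
import cv2
im=cv2.imread("pics/top0.png")[140:280,130:290]; cv2.imwrite("pics/topz.png",cv2.resize(im,None,fx=4,fy=4,interpolation=cv2.INTER_CUBIC))
```

```text
(no output)
```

View pics/topz.png

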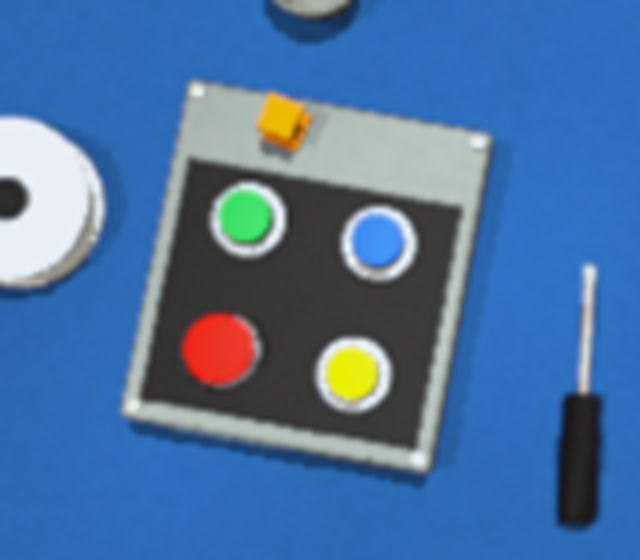

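The top view shows blue at (224,200), yellow at (218,233), green at (191,194), red at (185,227) and the orange piece at (201,171). The detector muddles some of the colours: its best "red_top" is at the yellow key. I'll segment by colour and fit the 80 mm square using both cameras.

```bash
cat > h.py <<'E'
import numpy as np,cv2
from rig import arm
def ray(c,u,v,z):
    k=arm.camera_info(c);M=k['world_to_cam'];R=M[:3,:3];t=M[:3,3]
    d=R.T@np.array([(u-k['cx'])/k['fx'],(v-k['cy'])/k['fy'],1]);o=-R.T@t
    return o+d*(z-o[2])/d[2]
H={'blue':(100,118,(120,80,140)),'yellow':(25,35,(0,150,120)),'green':(55,80,(0,100,100)),'red':(-6,6,(0,150,120))}
def blobs(im,roi):
    hsv=cv2.cvtColor(im,cv2.COLOR_BGR2HSV).astype(int);x0,y0,x1,y1=roi;out={}
    h=hsv[...,0];hh=np.where(h>170,h-180,h)
    for n,(a,b,mn) in H.items():
        m=(hh>=a)&(hh<=b)&(hsv[...,1]>=mn[1])&(hsv[...,2]>=(mn[2] if n!='blue' else 200))
        k=np.zeros_like(m);k[y0:y1,x0:x1]=1;m&=k
        nn,l,s,c=cv2.connectedComponentsWithStats(m.astype(np.uint8))
        i=1+np.argmax(s[1:,4]) if nn>1 else 0
        out[n]=(c[i],s[i])
    return out
E
python3 - <<'E'
from h import *
P={}
for c,roi in(('top',(160,175,245,255)),('scene',(265,180,365,265))):
    b=blobs(cv2.imread(f'pics/{c}0.png'),roi)
    for n in b:
        p=ray(c,*b[n][0],78 if n!='red' else 76);P[c,n]=p[:2];print(c,n,b[n][0].round(1),b[n][1],p.round(1))
    A=np.array([P[c,n] for n in('blue','yellow','red','green')])
    print('sides',[np.linalg.norm(A[i]-A[(i+1)%4]).round(1) for i in range(4)],'ctr',A.mean(0).round(1))
    f=(A[0]+A[3]-A[1]-A[2]);print('yaw',np.degrees(np.arctan2(f[1],f[0])))
for t in('spool_mid',):pass
print(ray('top',200.5,171,90),ray('top',207.5,132,45))
E
```

```text
top blue [223.8 199.4] [218 193  13  13 133] [602.5 126.   78. ]
top yellow [217.4 233.2] [212 227  12  13 119] [522.2 138.   78. ]
top green [190.9 193.8] [185 188  13  13 134] [613.5 204.3  78. ]
top red [183.8 226.6] [175 218  18  18 250] [535.6 218.1  76. ]
sides [np.float64(81.2), np.float64(81.1), np.float64(79.2), np.float64(79.1)] ctr [568.4 171.6]
yaw -9.235065862302527
scene blue [288.2 212.1] [281 206  15  13 150] [600.2 126.9  78. ]
scene yellow [320.8 195.7] [314 189  15  14 154] [521.6 139.6  78. ]
scene green [310.7 243.2] [303 236  16  16 195] [613. 206.  78.]
scene red [344.1 225.8] [334 217  21  19 311] [534.5 218.8  76. ]
sides [np.float64(79.6), np.float64(80.2), np.float64(79.5), np.float64(80.1)] ctr [567.3 172.8]
yaw -9.216111459096778
[666.89534247 182.53974036  90.        ] [772.98652457 174.84240364  45.        ]
```

```bash
cat >> h.py <<'E'
from scipy.spatial.transform import Rotation as Ro
K={'blue':(600.9,126.3),'yellow':(521.9,139.1),'green':(613.7,205.3)}
def go(n,z=None):
    s=arm.observe();R=Ro.from_euler('xyz',s['orientation'],degrees=True).as_matrix()
    d=np.array([*K[n],z if z else s['eef_pos'][2]])-s['eef_pos']
    print(s['time_s'],'pos',s['eef_pos'].round(1),'F',s['wrist_force'].round(2),'w',round(s['width'],1));print('axes\n',R.round(4));print('tool shift mm',(R.T@d).round(2))
E
python3 -c "
from h import *
go('blue',400)"
```

```text
0.5 pos [ 147.3 -607.4  404.7] F [ 0.23 -0.96  0.57] w 85.4
axes
 [[-0.000e+00  2.356e-01 -9.719e-01]
 [ 1.000e-04 -9.719e-01 -2.356e-01]
 [-1.000e+00 -1.000e-04  0.000e+00]]
tool shift mm [   4.7  -606.17 -613.72]
```

Request:
servo_tool([
  [[0, 0, 0, 0, -0.02, -0.02, 255], [0, 0, 0, 0, -0.035, -0.035, 255], [0, 0, 0, 0, -0.035, -0.035, 255], [0, 0, 0, 0, -0.035, -0.035, 255], [0, 0, 0, 0, -0.035, -0.035, 255], [0, 0, 0, 0, -0.035, -0.035, 255], [0, 0, 0, 0, -0.035, -0.035, 255], [0, 0, 0, 0, -0.035, -0.035, 255]],
], newtons=20)

```text
time_s: 1.5
eef_pos: [342.9, -286.0, 404.9]
orientation: [111.6, 90.0, -54.8]
wrist_force: [1.0, -1.0, -0.2]
width: 0.2
```

Request:
servo_tool([
  [[0, 0, 0, 0, -0.035, -0.035, 255], [0, 0, 0, 0, -0.035, -0.035, 255], [0, 0, 0, 0, -0.035, -0.035, 255], [0, 0, 0, 0, -0.035, -0.035, 255], [0, 0, 0, 0, -0.035, -0.035, 255], [0, 0, 0, 0, -0.035, -0.035, 255], [0, 0, 0, 0, -0.035, -0.035, 255], [0, 0, 0, 0, -0.035, -0.035, 255]],
])

```text
time_s: 2.5
eef_pos: [549.2, 52.0, 404.8]
orientation: [154.2, 90.0, -12.2]
wrist_force: [-0.4, -0.5, 0.1]
width: -0.1
```

```bash
python3 -c "
from h import *
go('blue',300)"
```

```text
2.5 pos [549.2  52.  404.8] F [-0.36 -0.54  0.07] w -0.1
axes
 [[ 3.000e-04  2.351e-01 -9.720e-01]
 [-1.000e-04 -9.720e-01 -2.351e-01]
 [-1.000e+00  1.000e-04 -3.000e-04]]
tool shift mm [104.85 -60.1  -67.69]
```

Request:
servo_tool([
  [[0, 0, 0, 0.0, -0.03, -0.034, 255], [0, 0, 0, 0.02, -0.03, -0.034, 255], [0, 0, 0, 0.04, 0, 0, 255], [0, 0, 0, 0.04, 0, 0, 255], [0, 0, 0, 0.03, 0, 0, 255], [0, 0, 0, 0, 0, 0, 255], [0, 0, 0, 0, 0, 0, 255]],
])

```text
time_s: 3.38
eef_pos: [600.9, 125.2, 276.0]
orientation: [-175.1, 89.9, 18.5]
wrist_force: [1.0, 0.5, -0.8]
width: -0.1
```

```bash
python3 -c "
from h import *
go('blue',251)
for c in ('scene','top'):
    im=arm.capture(c);x=(220,120) if c=='scene' else (130,140)
    cv2.imwrite(f'pics/{c}1.png',cv2.resize(im[x[1]:x[1]+160,x[0]:x[0]+180],None,fx=3.5,fy=3.5,interpolation=cv2.INTER_CUBIC))"
```

```text
3.375 pos [600.9 125.2 276. ] F [ 1.05  0.49 -0.83] w -0.1
axes
 [[ 1.300e-03  2.355e-01 -9.719e-01]
 [ 4.000e-04 -9.719e-01 -2.355e-01]
 [-1.000e+00 -1.000e-04 -1.400e-03]]
tool shift mm [25.04 -1.09 -0.27]
```

View pics/scene1.png

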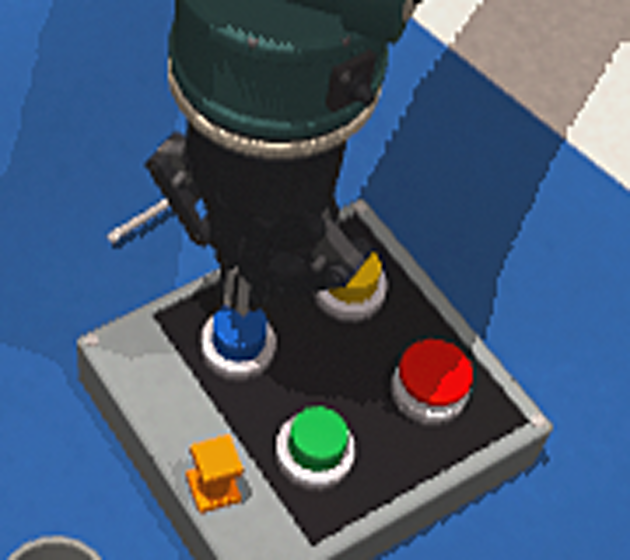

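View pics/top1.png

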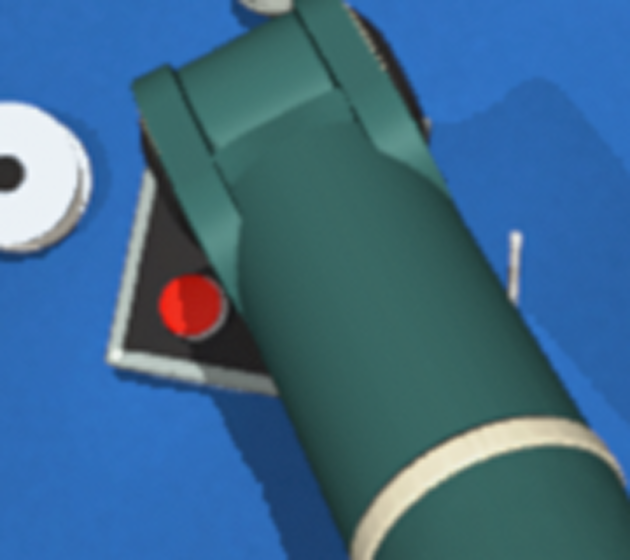

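The fingertips are centred over the blue key, and the knuckles clear the neighbouring keys. I'll go down in stages and watch the force.

Request:
servo_tool([
  [[0, 0, 0, 0.01, -0.001, 0, 255], [0, 0, 0, 0.01, 0, 0, 255], [0, 0, 0, 0.003, 0, 0, 255], [0, 0, 0, 0.002, 0, 0, 255], [0, 0, 0, 0.002, 0, 0, 255], [0, 0, 0, 0.002, 0, 0, 255]],
])

```text
time_s: 4.22
eef_pos: [600.2, 126.0, 245.7]
orientation: [-149.3, 90.0, 44.4]
wrist_force: [-2.1, -0.8, 2.3]
width: -0.1
```

Request:
servo_tool([
  [[0, 0, 0, 0.002, 0, 0, 255], [0, 0, 0, 0.002, 0, 0, 255]],
])

```text
time_s: 4.47
eef_pos: [600.2, 126.0, 241.6]
orientation: [-98.5, 90.0, 95.1]
wrist_force: [-2.0, -0.3, 3.4]
width: -0.1
```

Request:
servo_tool([
  [[0, 0, 0, 0.002, 0, 0, 255], [0, 0, 0, 0.001, 0, 0, 255]],
])

```text
time_s: 4.72
eef_pos: [600.3, 126.0, 238.7]
orientation: [-147.7, 90.0, 45.9]
wrist_force: [-2.3, -0.2, 6.3]
width: -0.3
```

6.3 N at 2.3 mm past the stop matches the spring, so blue is down. I'll lift off and move over yellow.

Request:
servo_tool([
  [[0, 0, 0, -0.005, 0, 0, 255], [0, 0, 0, -0.025, 0, 0, 255], [0, 0, 0, -0.03, 0, 0, 255], [0, 0, 0, 0, -0.01, 0.025, 255], [0, 0, 0, 0, -0.011, 0.025, 255], [0, 0, 0, 0, -0.01, 0.024, 255], [0, 0, 0, 0.02, 0, 0, 255], [0, 0, 0, 0, 0, 0, 255]],
])

```text
time_s: 5.72
eef_pos: [520.7, 138.5, 278.1]
orientation: [-2.6, 89.9, -168.9]
wrist_force: [-0.3, -0.7, 0.3]
width: 0.1
```

```bash
python3 -c "
from h import *
go('yellow',251)
im=arm.capture('scene');x=(220,120)
cv2.imwrite(f'pics/scene2.png',cv2.resize(im[x[1]:x[1]+160,x[0]:x[0]+180],None,fx=3.5,fy=3.5,interpolation=cv2.INTER_CUBIC))"
```

```text
5.725 pos [520.7 138.5 278.1] F [-0.33 -0.74  0.3 ] w 0.1
axes
 [[-1.400e-03  2.357e-01 -9.718e-01]
 [-3.000e-04 -9.718e-01 -2.357e-01]
 [-1.000e+00 -1.000e-04  1.400e-03]]
tool shift mm [27.14 -0.29 -1.32]
```

View pics/scene2.png

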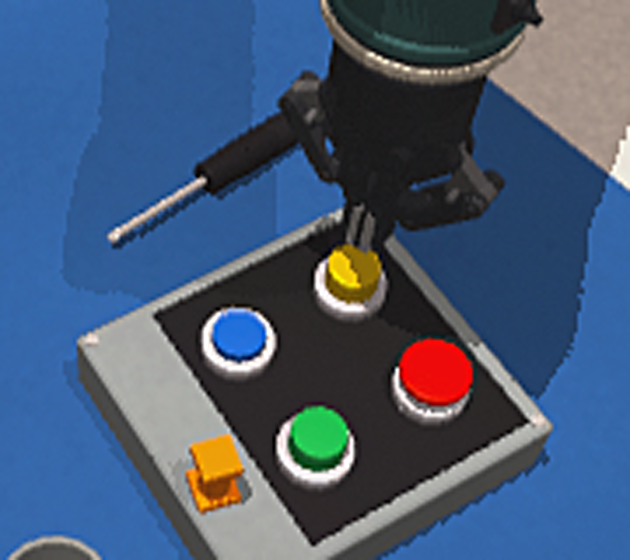

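Blue is visibly lower than green, and the tips are over yellow.

Request:
servo_tool([
  [[0, 0, 0, 0.012, 0, -0.001, 255], [0, 0, 0, 0.01, 0, 0, 255], [0, 0, 0, 0.003, 0, 0, 255], [0, 0, 0, 0.002, 0, 0, 255], [0, 0, 0, 0.002, 0, 0, 255], [0, 0, 0, 0.002, 0, 0, 255]],
])

```text
time_s: 6.52
eef_pos: [522.0, 138.9, 247.8]
orientation: [-166.9, 90.0, 26.7]
wrist_force: [-2.3, 0.2, 3.1]
width: 0.1
```

Request:
servo_tool([
  [[0, 0, 0, 0.002, 0, 0, 255], [0, 0, 0, 0.002, 0, 0, 255]],
])

```text
time_s: 6.78
eef_pos: [522.0, 138.9, 243.6]
orientation: [-133.9, 90.0, 59.8]
wrist_force: [-1.7, -0.3, 2.4]
width: -0.2
```

Request:
servo_tool([
  [[0, 0, 0, 0.003, 0, 0, 255], [0, 0, 0, 0.001, 0, 0, 255]],
])

```text
time_s: 7.02
eef_pos: [522.0, 138.9, 239.6]
orientation: [-114.0, 90.0, 79.7]
wrist_force: [-1.9, 0.7, 5.2]
width: 0.1
```

Request:
servo_tool([
  [[0, 0, 0, 0.001, 0, 0, 255], [0, 0, 0, 0, 0, 0, 255]],
])

```text
time_s: 7.28
eef_pos: [522.0, 138.9, 238.8]
orientation: [-155.2, 90.0, 38.4]
wrist_force: [-2.8, -0.2, 6.9]
width: -0.2
```

Request:
servo_tool([
  [[0, 0, 0, -0.005, 0, 0, 255], [0, 0, 0, -0.025, 0, 0, 255], [0, 0, 0, -0.03, 0, 0, 255], [0, 0, 0, 0, -0.011, -0.026, 255], [0, 0, 0, 0, -0.011, -0.027, 255], [0, 0, 0, 0, -0.011, -0.026, 255], [0, 0, 0, 0, -0.01, -0.026, 255], [0, 0, 0, 0.02, 0, 0, 255]],
])

```text
time_s: 8.28
eef_pos: [615.1, 206.6, 279.3]
orientation: [-160.0, 89.8, 33.7]
wrist_force: [0.2, -0.6, 0.4]
width: 0.0
```

```bash
python3 -c "
from h import *
go('green',251)
im=arm.capture('scene');x=(220,120)
cv2.imwrite(f'pics/scene3.png',cv2.resize(im[x[1]:x[1]+160,x[0]:x[0]+180],None,fx=3.5,fy=3.5,interpolation=cv2.INTER_CUBIC))"
```

```text
8.275 pos [615.1 206.6 279.3] F [ 0.24 -0.6   0.36] w 0.0
axes
 [[ 0.0024  0.236  -0.9717]
 [ 0.0016 -0.9717 -0.236 ]
 [-1.     -0.001  -0.0027]]
tool shift mm [28.28  0.93  1.7 ]
```

View pics/scene3.png

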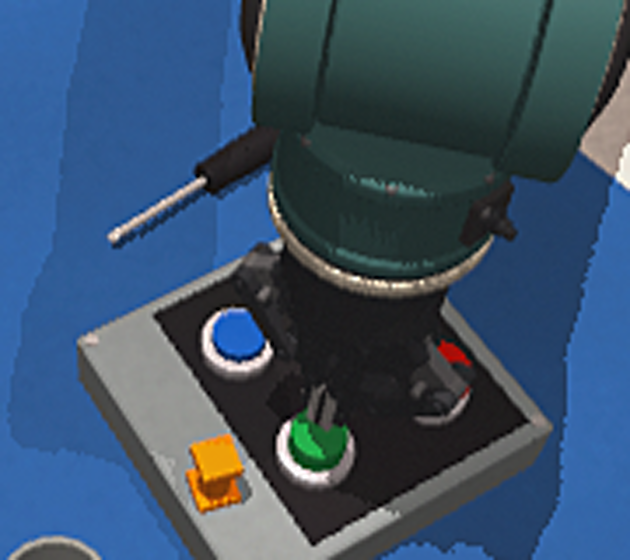

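Request:
servo_tool([
  [[0, 0, 0, 0.012, 0, 0.001, 255], [0, 0, 0, 0.011, 0, 0, 255], [0, 0, 0, 0.003, 0, 0, 255], [0, 0, 0, 0.002, 0, 0, 255], [0, 0, 0, 0.002, 0, 0, 255], [0, 0, 0, 0.002, 0, 0, 255]],
])

```text
time_s: 9.07
eef_pos: [613.0, 205.2, 246.9]
orientation: [176.0, 90.0, 9.7]
wrist_force: [-0.8, -1.4, 1.5]
width: -0.0
```

Request:
servo_tool([
  [[0, 0, 0, 0.002, 0, 0, 255], [0, 0, 0, 0.002, 0, 0, 255]],
])

```text
time_s: 9.32
eef_pos: [613.0, 205.1, 242.6]
orientation: [-168.6, 90.0, 25.0]
wrist_force: [-0.8, -1.2, 2.5]
width: -0.2
```

Request:
servo_tool([
  [[0, 0, 0, 0.002, 0, 0, 255], [0, 0, 0, 0.002, 0, 0, 255]],
])

```text
time_s: 9.57
eef_pos: [613.0, 205.1, 238.7]
orientation: [174.4, 90.0, 8.0]
wrist_force: [-1.6, -1.7, 5.8]
width: 0.1
```

Request:
servo_tool([
  [[0, 0, 0, 0.0005, 0, 0, 255], [0, 0, 0, -0.005, 0, 0, 255], [0, 0, 0, -0.025, 0, 0, 255], [0, 0, 0, -0.04, 0, 0, 255], [0, 0, 0, -0.04, 0, 0, 255], [0, 0, 0, -0.04, 0, 0, 255], [0, 0, 0, 0, 0.03, 0.03, 255], [0, 0, 0, 0, 0.035, 0.035, 255]],
])

```text
time_s: 10.58
eef_pos: [564.3, 126.4, 388.4]
orientation: [-143.9, 90.0, 49.8]
wrist_force: [1.0, -1.3, -0.6]
width: -0.1
```

Request:
servo_tool([
  [[0, 0, 0, 0, 0.035, 0.035, 255], [0, 0, 0, 0, 0.035, 0.035, 255], [0, 0, 0, 0, 0.035, 0.035, 255], [0, 0, 0, 0, 0.035, 0.035, 255], [0, 0, 0, 0, 0.035, 0.035, 255], [0, 0, 0, 0, 0.035, 0.035, 255], [0, 0, 0, 0, 0.02, 0.02, 255], [0, 0, 0, 0, 0, 0, 255]],
])

```text
time_s: 11.58
eef_pos: [394.8, -152.4, 388.4]
orientation: [88.1, 90.0, -78.4]
wrist_force: [-0.1, 0.8, -0.6]
width: 0.1
```

Run:
```python
from h import *
s=arm.observe();print(s['time_s'],s['eef_pos'].round(),s['wrist_force'].round(1))
ims={}
for c in('top','scene'):
    ims[c]=arm.capture(c);cv2.imwrite(f'pics/{c}9.png',ims[c])
im=ims['scene'];cv2.imwrite('pics/scene9z.png',np.hstack([cv2.resize(q[140:340,210:400],None,fx=2,fy=2,interpolation=cv2.INTER_CUBIC) for q in(cv2.imread('pics/scene0.png'),im)]))
# height from scene pixel: sweep z such that ray hits fitted key xy
for f in('0','9'):
  for c,roi in(('scene',(265,180,365,265)),('top',(160,175,245,255))):
    b=blobs(cv2.imread(f'pics/{c}{f}.png'),roi);print(f,c,{n:b[n][0].round(2) for n in b})
M=arm.camera_info('scene')
for n,(x,y) in K.items():
    for z in(78,68):
        p=M['world_to_cam']@[x,y,z,1];print(n,z,(p[:2]/p[2]*M['fx']+[M['cx'],M['cy']]).round(2))
```

```text
11.575 [ 395. -152.  388.] [-0.1  0.8 -0.6]
0 scene {'blue': array([288.19, 212.08]), 'yellow': array([320.81, 195.71]), 'green': array([310.75, 243.25]), 'red': array([344.14, 225.75])}
0 top {'blue': array([223.8 , 199.36]), 'yellow': array([217.44, 233.23]), 'green': array([190.94, 193.82]), 'red': array([183.76, 226.62])}
9 scene {'blue': array([287.84, 214.38]), 'yellow': array([320.17, 198.3 ]), 'green': array([310.27, 245.81]), 'red': array([344.14, 225.75])}
9 top {'blue': array([224.06, 200.2 ]), 'yellow': array([217.83, 233.22]), 'green': array([191.37, 194.29]), 'red': array([183.72, 226.61])}
blue 78 [287.74 212.07]
blue 68 [287.4  214.63]
yellow 78 [320.54 195.62]
yellow 68 [319.88 198.28]
green 78 [310.21 243.21]
green 68 [309.61 245.56]
```

View pics/scene9z.png

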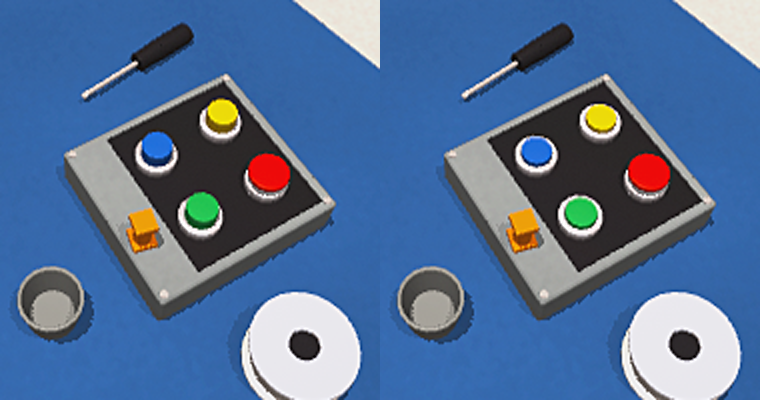

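View pics/top9.png

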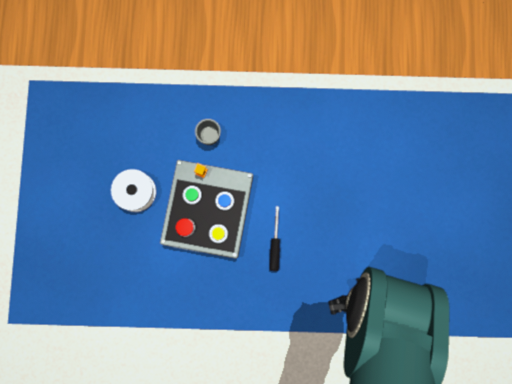

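All three keys dropped by about the 10 mm shift expected in the scene view (blue at (288,214), yellow at (320,198), green at (310,246)). The red button and the bystanders haven't moved, and the hand is clear.

```bash
python3 -c "
from rig import arm
print(arm.sign_off())"
```

```text
the job is handed in; nothing more can be done
None
```

I pressed the blue, yellow and green keys fully down in that order with closed fingertips, then moved the hand well clear and handed the job in at about 12 s.

- **Key travel:** the measured force rose to 6.3 N on blue, 6.9 N on yellow and 5.8 N on green. All are past the 4.5 N at which the soft stop starts to give, and all came at the height expected, about 2 mm into the stop.
- **After the presses:** in the last pictures all three keys sit lower than at the start. Their shifts in the scene view were 2.3, 2.6 and 2.6 px, against an expected 2.6, 2.7 and 2.4 px for 10 mm. Blue reads slightly short, which I put down to pixel noise because its force and depth showed it fully down.
- **Left alone:** the red button is at the same pixels as before. The test piece, spool, tub and screwdriver look unmoved by eye in both views.
- **Disagreement:** the trained detector mixed up some key colours at the start, for example reporting the red button at the yellow key. I used colour segmentation from both cameras instead; they agreed to within about 2.5 mm and matched the 80 mm square.

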